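# Feed the square tin out of the counter dispenser

## Task

A customer wants the square tin that stands among the round ones in the counter dispenser. Without touching the tins, push the upright posts of its hand wheel round to turn the drum counterclockwise, so that tins drop through the side opening into the tray one at a time, and stop once the square one lies in the tray: the tins that stood in front of it come out too, but none behind it may leave the drum. Leave the jar, the mug and the carton where they are.

Things in the scene. Friction and masses are not known exactly. Their poses are not given: they have to be found in the camera images.
- dispenser: fixed dispenser: a green housing 260 x 260 mm, 140 mm high; on its flat top (the deck) stands a round aluminium wall, 250 mm across and 45 mm high, with the drum inside. Origin on the table under the drum's upright axis; z up; x points out through the side opening to the tray. All angles below are about this axis, from the dispenser's x, counterclockwise seen from above.
- drum_axis (a point): point on the axis, 282 mm above the table (height of the post tops). The drum: a hub 80 mm across with six upright radial vanes 60 degrees apart, 5 mm thick, tops 205 mm above the table, with six open pockets between. At the start the vanes stand within 0.12 rad of 30, 90, 150 ... degrees. On the drum's hub, on the same axis, sits the hand wheel that turns it.
- post_ring (a point): fixed point on the circle of the hand wheel's posts, 98 mm from the axis, at 180 degrees, 240 mm above the table; a post need not be there. The wheel: four level spokes 90 degrees apart (tops 218 mm above the table), each with an upright steel post at its end, 16 mm thick, clear from 218 to 282 mm. The wheel's angle is not measured and can be any: find a post by touch or sight.
- turn (a point): centre of the hand wheel, 222 mm above the table. The wheel has play: pushed counterclockwise (seen from above) it turns nearly free, about 1.5 N at a post, for up to 1.45 rad, then takes the drum along at about 4 to 6 N. The drum turns counterclockwise by up to 4.6 rad; a stop bars the other way. Both stay where they are when no longer pushed.
- slot_edge (a point): middle of the first edge, on the -y side, of the side opening: a slot in deck and wall, 100 mm wide, from x = 35 mm outward, with a slippery chute below that falls at 36 degrees to the tray. A vane pushes its tin along the deck; the tin tips in as its centre passes this edge and slides to the tray in under a second. The next follows about 60 degrees of turn later.
- deck (a point): point on the drum's axis at deck height, 140 mm above the table, on which the tins stand. At the start the pockets at 0 degrees (over the slot) and 60 degrees are empty; those at -60, -120, -180 and -240 degrees hold one tin each and reach the slot in this order. The last is always a round tin; the square tin is in one of the other three.
- outlet (a point): middle of the side opening, at deck height, 115 mm from the drum's axis on the dispenser's +x side. Beyond it, fixed to the housing, is the open aluminium tray: 185 x 200 mm inside, its centre 250 mm from the drum's axis, walls 70 mm high, its floor 12 mm above the table
- square_tin: the wanted tin: plain steel, 42 x 42 mm square and 60 mm tall; origin at its centre, z its own long axis. Its origin is 170 mm above the table while it stands in the drum. Weighs 80 to 170 g.
- tin_a: plain steel round tin, 47 mm across, 60 mm tall; origin at its centre, z its own axis. Its origin is 170 mm above the table while it stands in the drum. Weighs 80 to 170 g.
- tin_b: plain steel round tin, 47 mm across, 60 mm tall; origin at its centre, z its own axis. Its origin is 170 mm above the table while it stands in the drum. Weighs 80 to 170 g.
- tin_c: plain steel round tin, 47 mm across, 60 mm tall; origin at its centre, z its own axis. Its origin is 170 mm above the table while it stands in the drum. Weighs 80 to 170 g.
- jar: bystander: jar with a red cap, 84 mm across, 130 mm high, origin under its centre
- mug: bystander: white mug, 76 mm across, 90 mm high, origin under its centre
- carton: bystander: cardboard carton 90 x 60 x 110 mm high, origin under its centre

How it is judged (in metres and radians):
On the way:
1. the square tin lies in the tray (x of square_tin in the frame of dispenser between 0.145 and 0.345 m and y of square_tin in the frame of dispenser between -0.1 and 0.1 m and z of square_tin in the frame of dispenser below 0.11 m), for 0.2 s.
At the end, for the whole second after the job is handed in: the square tin is at rest within the tray's walls (its centre lower than 110 mm); every round tin is at rest either in the tray or still standing on the drum's deck (centre higher than 155 mm), the last one in the drum for certain (all of step 1 and x of tin_c in the frame of dispenser between -0.12 and 0.12 m and y of tin_c in the frame of dispenser between -0.12 and 0.12 m and z of tin_c in the frame of dispenser above 0.155 m and ((x of tin_a in the frame of dispenser between 0.145 and 0.345 m and y of tin_a in the frame of dispenser between -0.1 and 0.1 m and z of tin_a in the frame of dispenser below 0.11 m) or (x of tin_a in the frame of dispenser between -0.12 and 0.12 m and y of tin_a in the frame of dispenser between -0.12 and 0.12 m and z of tin_a in the frame of dispenser above 0.155 m)) and ((x of tin_b in the frame of dispenser between 0.145 and 0.345 m and y of tin_b in the frame of dispenser between -0.1 and 0.1 m and z of tin_b in the frame of dispenser below 0.11 m) or (x of tin_b in the frame of dispenser between -0.12 and 0.12 m and y of tin_b in the frame of dispenser between -0.12 and 0.12 m and z of tin_b in the frame of dispenser above 0.155 m)) and linear speed of each of tin_a, tin_b, tin_c, square_tin below 0.03 m/s); the robot touches nothing.
It fails at once if a tin behind the square one comes out, or one is still in the chute as the square one drops (z of square_tin in the frame of dispenser below 0.15 m and ((x of tin_a in the frame of dispenser between 0.03 and 0.13 m and y of tin_a in the frame of dispenser between -0.06 and 0.06 m and z of tin_a in the frame of dispenser below 0.15 m) or (x of tin_b in the frame of dispenser between 0.03 and 0.13 m and y of tin_b in the frame of dispenser between -0.06 and 0.06 m and z of tin_b in the frame of dispenser below 0.15 m) or (x of tin_c in the frame of dispenser between 0.03 and 0.13 m and y of tin_c in the frame of dispenser between -0.06 and 0.06 m and z of tin_c in the frame of dispenser below 0.15 m))).
It fails at once if two round tins are in the chute at once (((x of tin_a in the frame of dispenser between 0.03 and 0.13 m and y of tin_a in the frame of dispenser between -0.06 and 0.06 m and z of tin_a in the frame of dispenser below 0.15 m) and (x of tin_b in the frame of dispenser between 0.03 and 0.13 m and y of tin_b in the frame of dispenser between -0.06 and 0.06 m and z of tin_b in the frame of dispenser below 0.15 m)) or ((x of tin_a in the frame of dispenser between 0.03 and 0.13 m and y of tin_a in the frame of dispenser between -0.06 and 0.06 m and z of tin_a in the frame of dispenser below 0.15 m) and (x of tin_c in the frame of dispenser between 0.03 and 0.13 m and y of tin_c in the frame of dispenser between -0.06 and 0.06 m and z of tin_c in the frame of dispenser below 0.15 m)) or ((x of tin_b in the frame of dispenser between 0.03 and 0.13 m and y of tin_b in the frame of dispenser between -0.06 and 0.06 m and z of tin_b in the frame of dispenser below 0.15 m) and (x of tin_c in the frame of dispenser between 0.03 and 0.13 m and y of tin_c in the frame of dispenser between -0.06 and 0.06 m and z of tin_c in the frame of dispenser below 0.15 m))).
It fails at once if the robot touches a tin (contact force between any of the arm, the fingers and tin_a above 1 N or contact force between any of the arm, the fingers and tin_b above 1 N or contact force between any of the arm, the fingers and tin_c above 1 N or contact force between any of the arm, the fingers and square_tin above 1 N).
It fails at once if a bystander is moved by more than 30 mm (distance of any of jar, mug, carton from where it was at the start of the episode above 0.03 m).
It also fails if it takes over 72 s, if anything falls off the work surface, if the arm or the gripper's body presses on something with over 40 N, if the wrist force passes 120 N, or if a joint passes its speed limit or range.

## Robot

A 6-joint arm with a two-finger parallel gripper is mounted at the origin on the work surface. World frame = base frame: x ahead of the robot, y to its left, z up, the work surface at z = 0. Lengths are in mm, angles in rad, forces in N, time in s.
With the tool pointing down it reaches from about 350 to 775 mm from the base axis. Payload 7.3 kg.
Tool frame: the origin (TCP) lies on the centre line of the jaws, within the pads' length; the fingertips stand 17 mm ahead of it and the grasp point (between the pads) lies 2 mm behind it; z points along the fingers, y is the line along which they close (so a half turn about z gives the same grasp; the last joint's range is limited). The gripper opens to 92 mm and grips with 3 to 60 N. Pads are 19 mm wide; open, the fingers measure 130 mm over their backs; the gripper's body (75 mm by 190 mm) begins 47 mm behind the grasp point.
Start: joints at [-1.338, 0.342, 1.524, -0, 1.275, -0.146], TCP at [194.171, -487.792, 243.741] pointing down, gripper open.
Joint ranges: [-2.53, 2.53], [-0.77, 2.02], [0.04, 2.7], [-1, 4.14], [0.28, 2.66], [-3.11, 3.11]. Speed limits (rad/s): [2.57, 2.57, 3.14, 3.14, 3.14, 3.14].

## Interface

Orientations are given as [roll, pitch, yaw] about the fixed x, y, z axes, in that order (R = Rz(yaw) Ry(pitch) Rx(roll)).
In Python, from plant import bot gives the robot as it stands. The module is installed in compiled form; this text tells all that it offers.
- The arm moves only by the shell command python3 -m pendant 'ROWS'. ROWS is JSON, a list of rows, each a list of 3 entries, a list of its own where there are three numbers: the shift along the world's x, y, z as a fraction of full scale, then the turn, a rotation vector about the world's x, y, z as a fraction of full scale, then the opening, from -1 (shut) to 1 (fully open), so that 0 is half open. In form: [[[tx, ty, tz], [rx, ry, rz], claw], ...]. A call has exactly 10 rows; each row shifts and turns the commanded pose from where the row before left it; what a row does not reach is not made up. Full scale, the value 1, is 30 mm for a shift and 0.12 rad for a turn. A row lasts 1/12 s, in which the tool goes at most 41.7 mm and 7.16 degrees, less where a joint would pass 70% of its speed; a pose out of reach is approached as far as the arm can. A call with a number of a shift or a turn outside -1 to 1 is refused whole. A call with a gripper value outside its range is refused whole. The fingers move at their own pace and stop on an object; the grip force is fixed at half the most. Time passes only in rows, so rows that do not move let the fingers close, or fill a call up. It gives the time, the measured TCP pose, the force, the opening and the grip force at its end, in the units of the state.
- bot.get_obs(): the state, without advancing time (a new reading comes with each control period).
- bot.capture(name): name is "side" or "top" or "wrist"; returns the picture (420x560x3 uint8, blue, green, red); there is no depth.
- bot.camera_params(name): a dict with "fovy" (degrees; the focal length in pixels is half the picture's height over the tangent of half this angle, whatever the lens; pixels are square), "cx", "cy" (the principal point, pixels), "distortion" ([k1, k2, p1, p2, k3] as OpenCV has them; the pictures are not rectified), "camera_from_world" (4x4, takes a point from world to camera coordinates). Camera axes: x right, y down, z forward; pixel columns grow to the right and rows downward; lengths in mm; the calibration is good to about 2 mm. A picture is of the moment at which its call begins: read the wrist's pose just before it. camera_params takes no time and is no camera call; for the wrist camera it gives the pose at the moment of the call.
- bot.close_job(): hands the job in; it is judged then, once.
The state is a dict: "time": time; "joint_positions": joint angles; "dq": joint speeds; "tau": joint torques, N m; "tool_pos": TCP position; "tcp_rot": TCP orientation; "contact_force": force on the tool from outside, world axes, zero at the start; "moment": the same for the moment, N m; "grip_width": finger opening in mm; "finger_force": force on a finger pad.
Only numpy, scipy, OpenCV 4.12 (cv2) and the standard library are available. Lean on these libraries where they do the work, as an engineer would, in place of code of your own. Each camera call takes 0.05 s, during which the arm holds its last target. There are 200 camera calls.

## Working session

There is one attempt and no reset: what is moved stays moved. The work goes in short steps, Python scripts to look and compute and a shell command to move; the robot and the scene stay as the last step left them, time stands still between calls to the robot, and variables do not carry over. Pictures are saved under pics/ and viewed, at most 10 in all, crops included, and the job is handed in when it is done.

```bash
mkdir -p pics; ls; python3 - <<'E'
from plant import bot
import cv2,numpy as np
np.set_printoptions(precision=3,suppress=True)
for n in("top","side"):
    im=bot.capture(n);cv2.imwrite(f"pics/{n}0.png",im)
    p=bot.camera_params(n);print(n,p)
print(bot.get_obs())
E
```

```text
pics
top {'fovy': 47.968874849288134, 'cx': 280.1531347746343, 'cy': 200.8013330112303, 'distortion': array([-0.168,  0.   ,  0.   ,  0.   ,  0.   ]), 'camera_from_world': array([[  -0.001,   -1.   ,    0.012,  -21.43 ],
       [  -0.986,   -0.001,   -0.168,  590.001],
       [   0.168,   -0.012,   -0.986, 1386.564],
       [   0.   ,    0.   ,    0.   ,    1.   ]])}
side {'fovy': 52.241296009607666, 'cx': 277.0429122567724, 'cy': 204.4080470638321, 'distortion': array([-0.005,  0.   ,  0.   ,  0.   ,  0.   ]), 'camera_from_world': array([[ -0.732,  -0.682,   0.011, 420.963],
       [ -0.505,   0.532,  -0.68 , 412.858],
       [  0.458,  -0.503,  -0.733, 833.568],
       [  0.   ,   0.   ,   0.   ,   1.   ]])}
{'time': 0.1, 'joint_positions': array([-1.338,  0.343,  1.525, -0.   ,  1.275, -0.146]), 'dq': array([ 0.   , -0.002, -0.004,  0.001, -0.   , -0.   ]), 'tau': array([  0.001, -43.201, -24.469,   0.072,   0.053,  -0.   ]), 'tool_pos': array([ 194.077, -487.434,  243.111]), 'tcp_rot': array([-3.14 , -0.   ,  0.379]), 'contact_force': array([0.264, 0.691, 0.381]), 'moment': array([-0.041, -0.029, -0.008]), 'finger_force': 0.0, 'grip_width': 91.71097984765778}
```

View pics/top0.png

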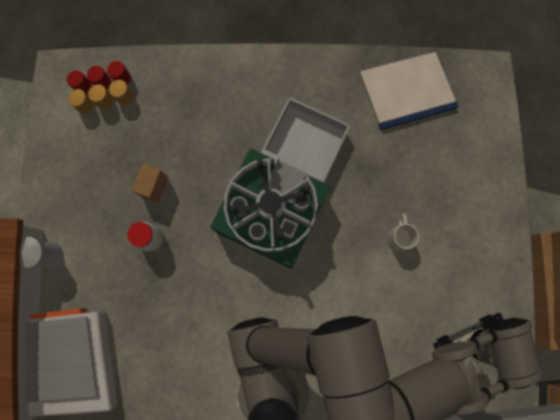

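View pics/side0.png

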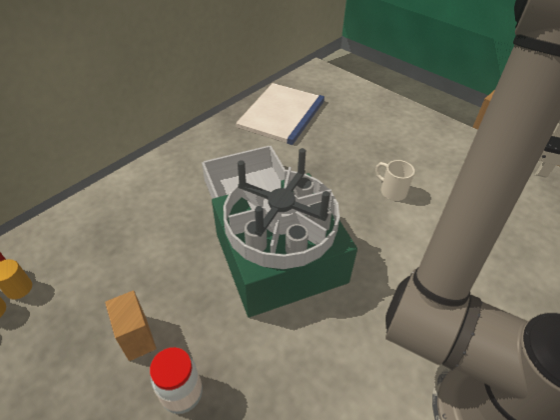

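Top view: the drum is centred near (271,203) and the tray up and to the right, near (313,140). Tins are at (302,200), (289,229) square, (257,232) and (240,205), so the square one comes second. The side view shows four dark posts with tops near (241,163), (302,152), (325,194) and (260,208). I'll zoom in to get pixel positions.

```bash
python3 - <<'E'
import cv2,numpy as np
a=cv2.imread("pics/top0.png")[140:275,200:350];b=cv2.imread("pics/side0.png")[140:275,190:365]
f=lambda i:cv2.resize(cv2.convertScaleAbs(i,alpha=1.5),(400,400*i.shape[0]//i.shape[1]),interpolation=cv2.INTER_CUBIC)
A,B=f(a),f(b);h=max(A.shape[0],B.shape[0])
o=np.zeros((h,800,3),np.uint8);o[:A.shape[0],:400]=A;o[:B.shape[0],400:]=B
cv2.imwrite("pics/zoom.png",o)
E
```

```text
(no output)
```

View pics/zoom.png

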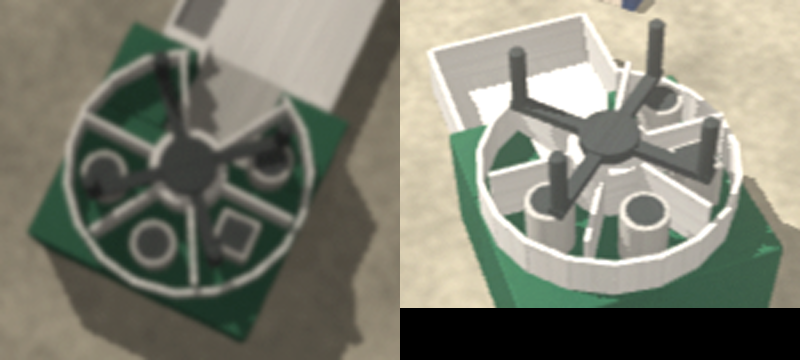

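The zoom shows the side-view post tops at about (517,50), (656,22), (711,121) and (557,155). The top view shows the housing corners at about (135,25), (346,122), (243,340) and (30,235), and the hub at (188,163). The square tin is at (237,233), second in order.

```bash
cat > h.py <<'E'
from plant import bot
import cv2,numpy as np
np.set_printoptions(precision=1,suppress=True)
def ray(n,uv,P=None):
    p=P or bot.camera_params(n);f=210/np.tan(np.radians(p["fovy"]/2))
    K=np.array([[f,0,p["cx"]],[0,f,p["cy"]],[0,0,1]])
    q=cv2.undistortPoints(np.array([[uv]],float),K,p["distortion"])[0,0]
    T=p["camera_from_world"];R=T[:3,:3]
    d=R.T@np.array([*q,1]);return -R.T@T[:3,3],d/np.linalg.norm(d)
def plane(n,uv,z):
    o,d=ray(n,uv);return (o+d*(z-o[2])/d[2])[:2]
def cross(r1,r2):
    (o,d),(p,e)=r1,r2;s=np.linalg.lstsq(np.c_[d,-e],p-o,rcond=None)[0]
    a,b=o+s[0]*d,p+s[1]*e;return (a+b)/2,np.linalg.norm(a-b)
def tz(x,y):return (200+x/2.6667,140+y/2.6667)
def sz(x,y):return (190+(x-400)/2.2857,140+y/2.2857)
E
python3 - <<'E'
from h import *
C=np.array([plane("top",tz(*c),140) for c in[(135,25),(346,122),(243,340),(30,235)]])
print("corners",C,C.mean(0)); d=(C[0]+C[1]-C[2]-C[3])/2;print("len",[np.linalg.norm(C[i]-C[i-1]) for i in range(4)],"yaw",np.arctan2(d[1],d[0]))
print("hub",plane("top",tz(188,163),222),plane("side",sz(610,135),222),cross(ray("top",tz(188,163)),ray("side",sz(610,135))))
m,_r=cv2.minEnclosingCircle(np.float32([(67,155),(314,155),(188,48),(188,292)]));
print("rim",plane("top",tz(190,171),185),cross(ray("top",tz(188,163)),ray("side",sz(610,135)))[0])
yaw=np.arctan2(d[1],d[0]);H=C.mean(0)
for t,s in zip([(160,60),(283,128),(212,260),(95,190)],[(517,50),(656,22),(711,121),(557,155)]):
    a=plane("side",sz(*s),282);q=a-H;X=cross(ray("top",tz(*t)),ray("side",sz(*s)))
    print("post",a,"r",np.hypot(*q),"ang",np.degrees(np.arctan2(q[1],q[0])-yaw)%360,X)
for t in[(270,158),(237,233),(152,243),(103,172)]:
    q=plane("top",tz(*t),200)-H;print("tin",q+H,np.hypot(*q),np.degrees(np.arctan2(q[1],q[0])-yaw)%360-360)
E
```

```text
corners [[ 726.4   65.7]
 [ 618.8 -162.8]
 [ 385.7  -50.6]
 [ 496.   174.9]] [556.7   6.8]
len [np.float64(254.9539496665749), np.float64(252.56237655652234), np.float64(258.65500641990945), np.float64(251.0610295861597)] yaw -0.44543515053112176
hub [559.8   6.7] [553.5  11.7] (array([560.1,   6.1, 213.3]), np.float64(2.5403012639231313))
rim [557.7   4.9] [560.1   6.1 213.3]
post [651.9  33.8] r 98.94825352347063 ang 41.37676011987547 (array([651.1,  33.9, 282.4]), np.float64(1.0206404082792422))
post [584.8 -85.9] r 96.84751997397689 ang 312.3891526117553 (array([583.7, -84.7, 283.3]), np.float64(0.3555098562859965))
post [463.7 -18.1] r 96.31592698486755 ang 220.50872405948027 (array([458.7, -15.4, 286.6]), np.float64(5.299982659401786))
post [532.3 102.1] r 98.38861159308301 ang 129.86833947651905 (array([528.5,  98.1, 279.9]), np.float64(11.482847687943933))
tin [568.8 -76.9] 84.56265286142235 -56.250881990207404
tin [491.7 -42.9] 81.77862926161048 -117.07480722975669
tin [481.5  43. ] 83.48221957122372 -180.19658070021862
tin [554.1  93.5] 86.76227207030011 -242.73920371796868
```

```bash
python3 -m pendant '[[[0.5,0.83,0.4],[0,0,-0.1],-1],[[0.5,0.83,0.4],[0,0,-0.1],-1],[[0.5,0.83,0.4],[0,0,-0.1],-1],[[0.5,0.83,0.4],[0,0,-0.1],-1],[[0.5,0.83,0.4],[0,0,-0.1],-1],[[0.5,0.83,0.3],[0,0,-0.1],-1],[[0.5,0.83,0.3],[0,0,-0.1],-1],[[0.5,0.83,0.3],[0,0,-0.1],-1],[[0.5,0.83,0.3],[0,0,-0.1],-1],[[0.5,0.83,0.3],[0,0,0],-1]]'
python3 -m pendant '[[[0.5,0.83,0],[0,0,0],-1],[[0.5,0.83,0],[0,0,0],-1],[[0.5,0.83,0],[0,0,0],-1],[[0.5,0.83,0],[0,0,0],-1],[[0.5,0.83,0],[0,0,0],-1],[[0.5,0.83,0],[0,0,0],-1],[[0.5,0.83,0],[0,0,0],-1],[[0.5,0.83,0],[0,0,0],-1],[[0.5,0.83,0],[0,0,0],-1],[[0.5,0.83,0],[0,0,0],-1]]'
python3 -m pendant '[[[0.3,0.4,0],[0,0,0],-1],[[0.3,0.4,0],[0,0,0],-1],[[0.3,0.4,0],[0,0,0],-1],[[0.3,0.4,0],[0,0,0],-1],[[0.3,0.4,0],[0,0,0],-1],[[0.3,0.4,0],[0,0,0],-1],[[0.2,0.4,0],[0,0,0],-1],[[0.2,0.4,0],[0,0,0],-1],[[0,0.1,0],[0,0,0],-1],[[0,0,0],[0,0,0],-1]]'
python3 - <<'E'
from h import *
cv2.imwrite("pics/w1.png",bot.capture("wrist"));cv2.imwrite("pics/s1.png",bot.capture("side"))
o=bot.get_obs();print(o)
E
```

```text
time: 0.93
tool_pos: [344.5, -237.3, 349.0]
tcp_rot: [-3.141, 0.0, 0.27]
contact_force: [0.5, -0.7, 0.1]
grip_width: 29.5
finger_force: 0.0
time: 1.77
tool_pos: [494.5, 11.7, 348.4]
tcp_rot: [-3.141, 0.001, 0.271]
contact_force: [-0.1, 0.1, 0.3]
grip_width: 0.5
finger_force: 0.0
time: 2.6
tool_pos: [560.0, 110.0, 348.4]
tcp_rot: [-3.142, 0.001, 0.272]
contact_force: [-0.4, -0.1, -0.0]
grip_width: 0.2
finger_force: 0.0
{'time': 2.7, 'joint_positions': array([ 0.1,  0.4,  1.2, -0. ,  1.6,  1.4]), 'dq': array([-0., -0.,  0.,  0., -0.,  0.]), 'tau': array([  0.5, -46.7, -26.7,   0.1,  -0.1,   0. ]), 'tool_pos': array([559.9, 109. , 348.7]), 'tcp_rot': array([3.1, 0. , 0.3]), 'contact_force': array([-0.6,  0.6,  0.1]), 'moment': array([-0.,  0., -0.]), 'finger_force': 0.0, 'grip_width': 0.5379225338986595}
```

View pics/w1.png

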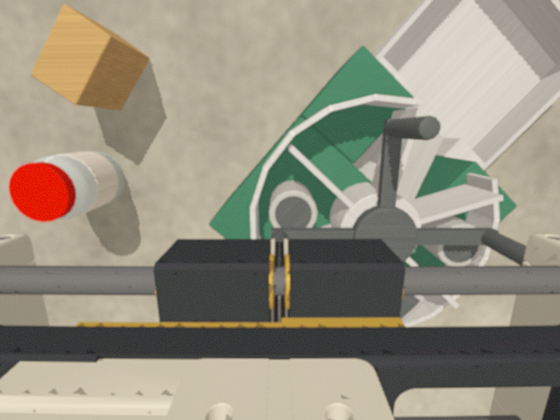

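View pics/s1.png

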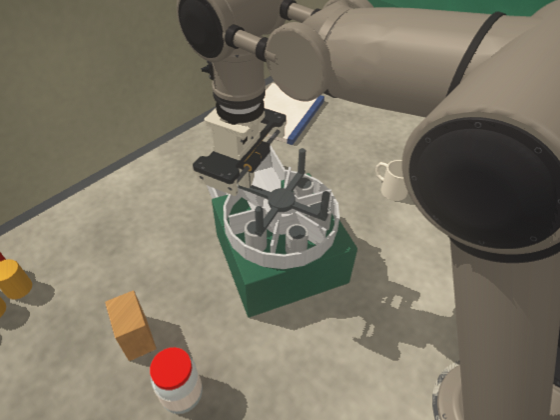

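Wrist view: fingers at (280,280), with the post at (425,127) and the hub at (387,230) well clear of them. Side view: the gripper hangs over the far-left rim, behind the post at (260,208). I'll descend there and approach the post slowly.

```bash
python3 -m pendant '[[[0,0,-0.4],[0,0,0],-1],[[0,0,-0.4],[0,0,0],-1],[[0,0,-0.4],[0,0,0],-1],[[0,0,-0.4],[0,0,0],-1],[[0,0,-0.4],[0,0,0],-1],[[0,0,-0.4],[0,0,0],-1],[[0,0,-0.3],[0,0,0],-1],[[0,0,-0.3],[0,0,0],-1],[[0,0,-0.2],[0,0,0],-1],[[0,0,0],[0,0,0],-1]]'
python3 -m pendant '[[[-0.04,-0.01,0],[0,0,0],-1],[[-0.04,-0.01,0],[0,0,0],-1],[[-0.04,-0.01,0],[0,0,0],-1],[[-0.04,-0.01,0],[0,0,0],-1],[[-0.04,-0.01,0],[0,0,0],-1],[[-0.04,-0.01,0],[0,0,0],-1],[[-0.04,-0.01,0],[0,0,0],-1],[[-0.04,-0.01,0],[0,0,0],-1],[[-0.04,-0.01,0],[0,0,0],-1],[[-0.04,-0.01,0],[0,0,0],-1]]'
python3 - <<'E'
from h import *
# peg waypoints: post angle a (world), peg centre 17.5 mm behind along tangent; chords of 20 deg
C=np.array([558,8.])
P=lambda a:C+98*np.array([np.cos(a),np.sin(a)])-17.5*np.array([-np.sin(a),np.cos(a)])
a=105.5
for k in range(12):
    p,q=P(np.radians(a)),P(np.radians(a+20));print(a,p,q,"row",np.round((q-p)/300,3));a+=20
E
```

```text
time: 3.53
tool_pos: [559.6, 108.9, 251.6]
tcp_rot: [-3.141, 0.002, 0.27]
contact_force: [0.2, -1.1, 0.9]
grip_width: 0.5
finger_force: 0.0
time: 4.37
tool_pos: [548.3, 106.3, 252.8]
tcp_rot: [3.142, -0.001, 0.271]
contact_force: [1.8, 0.4, 0.6]
grip_width: 0.3
finger_force: 0.8
105.5 [548.7 107.1] [515.3  97.9] row [-0.1 -0. ]
125.5 [515.3  97.9] [487.1  77.9] row [-0.1 -0.1]
145.5 [487.1  77.9] [467.5  49.5] row [-0.1 -0.1]
165.5 [467.5  49.5] [458.8  16. ] row [-0.  -0.1]
185.5 [458.8  16. ] [462.  -18.4] row [ 0.  -0.1]
205.5 [462.  -18.4] [476.8 -49.6] row [ 0.  -0.1]
225.5 [476.8 -49.6] [501.4 -73.9] row [ 0.1 -0.1]
245.5 [501.4 -73.9] [532.9 -88.3] row [ 0.1 -0. ]
265.5 [532.9 -88.3] [567.3 -91.1] row [ 0.1 -0. ]
285.5 [567.3 -91.1] [600.7 -81.9] row [0.1 0. ]
305.5 [600.7 -81.9] [628.9 -61.9] row [0.1 0.1]
325.5 [628.9 -61.9] [648.5 -33.5] row [0.1 0.1]
```

```bash
python3 -m pendant '[[[-0.12,-0.02,0],[0,0,0.29],-1],[[-0.12,-0.02,0],[0,0,0.29],-1],[[-0.12,-0.03,0],[0,0,0.29],-1],[[-0.11,-0.03,0],[0,0,0.29],-1],[[-0.11,-0.03,0],[0,0,0.29],-1],[[-0.11,-0.03,0],[0,0,0.29],-1],[[-0.11,-0.03,0],[0,0,0.29],-1],[[-0.11,-0.03,0],[0,0,0.29],-1],[[-0.1,-0.04,0],[0,0,0.29],-1],[[-0.1,-0.04,0],[0,0,0.29],-1]]'
python3 -m pendant '[[[-0.1,-0.05,0],[0,0,0.29],-1],[[-0.1,-0.05,0],[0,0,0.29],-1],[[-0.1,-0.06,0],[0,0,0.29],-1],[[-0.1,-0.06,0],[0,0,0.29],-1],[[-0.1,-0.06,0],[0,0,0.29],-1],[[-0.09,-0.07,0],[0,0,0.29],-1],[[-0.09,-0.07,0],[0,0,0.29],-1],[[-0.09,-0.07,0],[0,0,0.29],-1],[[-0.09,-0.08,0],[0,0,0.29],-1],[[-0.08,-0.08,0],[0,0,0.29],-1]]'
```

```text
time: 5.2
tool_pos: [515.0, 97.1, 252.9]
tcp_rot: [3.141, -0.001, 0.621]
contact_force: [1.4, -0.9, -0.8]
grip_width: 0.3
finger_force: 0.9
time: 6.03
tool_pos: [487.2, 77.7, 253.0]
tcp_rot: [3.14, -0.001, 0.969]
contact_force: [4.0, 1.9, -1.8]
grip_width: 0.2
finger_force: 2.0
```

```bash
python3 -m pendant '[[[-0.08,-0.08,0],[0,0,0.29],-1],[[-0.08,-0.08,0],[0,0,0.29],-1],[[-0.07,-0.09,0],[0,0,0.29],-1],[[-0.07,-0.09,0],[0,0,0.29],-1],[[-0.07,-0.1,0],[0,0,0.29],-1],[[-0.06,-0.1,0],[0,0,0.29],-1],[[-0.06,-0.1,0],[0,0,0.29],-1],[[-0.06,-0.1,0],[0,0,0.29],-1],[[-0.05,-0.1,0],[0,0,0.29],-1],[[-0.05,-0.1,0],[0,0,0.29],-1]]'
python3 - <<'E'
from h import *
t=bot.capture("top");s=bot.capture("side");
f=lambda i:cv2.resize(cv2.convertScaleAbs(i,alpha=1.5),(400,400*i.shape[0]//i.shape[1]),interpolation=cv2.INTER_CUBIC)
A,B=f(t[80:275,200:360]),f(s[130:270,190:365]);o=np.zeros((max(A.shape[0],B.shape[0]),800,3),np.uint8);o[:A.shape[0],:400]=A;o[:B.shape[0],400:]=B
cv2.imwrite("pics/z2.png",o)
E
```

```text
time: 6.87
tool_pos: [468.0, 50.1, 253.0]
tcp_rot: [3.139, -0.002, 1.317]
contact_force: [4.3, 4.8, -1.6]
grip_width: 0.5
finger_force: 3.1
```

View pics/z2.png

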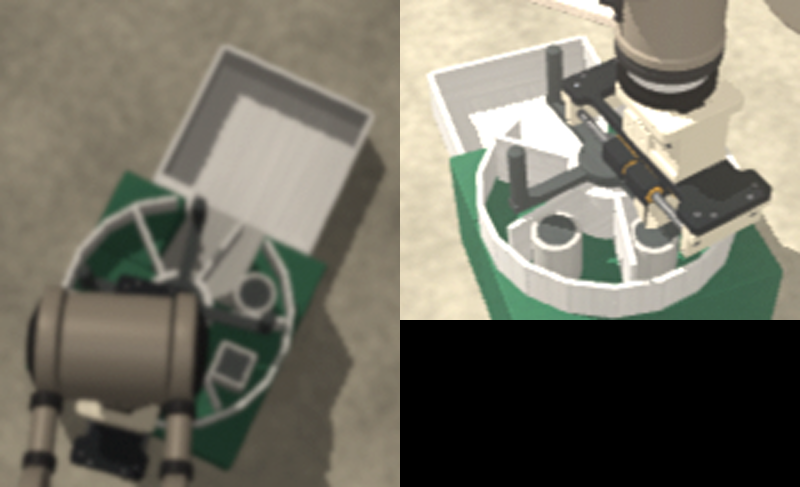

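Side view: the wheel has turned and the tins are in slightly new places. Top view: the square tin is at (233,365), the leading round tin at (255,293), and vane ends are near (138,212) and (285,320). The tray is still empty. Next, the drum angle from the vanes.

```bash
python3 - <<'E'
from h import *
C=np.array([558,8.]);yaw=-25.5
def ang(p,z):
    q=plane("top",p,z)-C;return np.round([np.hypot(*q),(np.degrees(np.arctan2(q[1],q[0]))-yaw)%360],1)
for p in[(83,118),(183,55),(290,103),(293,220),(195,295),(95,228)]:print("v0",ang(tz(*p),203))
n=lambda x,y:(200+x/2.5,80+y/2.5)
for p in[(138,212),(285,320),(212,400),(240,230)]:print("v1",ang(n(*p),203))
for p in[(255,293),(233,365)]:print("tin",ang(n(*p),200))
E
```

```text
v0 [118.5  89.7]
v0 [118.4  27.6]
v0 [125.6 328.1]
v0 [120.  269.1]
v0 [129.4 209.3]
v0 [111.3 149.2]
v1 [114.1  46.7]
v1 [119.9 288.9]
v1 [108.2 227. ]
v1 [111.7 346.1]
tin [ 88.5 306.2]
tin [ 88.4 250.5]
```

The drum has turned about 19° and the wheel 60°, so the drum lags the wheel by 41°. The first tin should drop at about 38° of drum, the square one at about 95–100° and the third not before about 155°.

```bash
python3 -m pendant '[[[-0.05,-0.1,0],[0,0,0.29],-1],[[-0.04,-0.11,0],[0,0,0.29],-1],[[-0.04,-0.11,0],[0,0,0.29],-1],[[-0.04,-0.11,0],[0,0,0.29],-1],[[-0.03,-0.11,0],[0,0,0.29],-1],[[-0.03,-0.11,0],[0,0,0.29],-1],[[-0.02,-0.11,0],[0,0,0.29],-1],[[-0.02,-0.12,0],[0,0,0.29],-1],[[-0.01,-0.12,0],[0,0,0.29],-1],[[-0.01,-0.12,0],[0,0,0.29],-1]]'
python3 -m pendant '[[[0,-0.12,0],[0,0,0.29],-1],[[0,-0.12,0],[0,0,0.29],-1],[[0,-0.12,0],[0,0,0.29],-1],[[0,-0.12,0],[0,0,0.29],-1],[[0.01,-0.12,0],[0,0,0.29],-1],[[0.01,-0.11,0],[0,0,0.29],-1],[[0.02,-0.11,0],[0,0,0.29],-1],[[0.02,-0.11,0],[0,0,0.29],-1],[[0.02,-0.11,0],[0,0,0.29],-1],[[0.03,-0.11,0],[0,0,0.29],-1]]'
python3 - <<'E'
from h import *
t=bot.capture("top");s=bot.capture("side");
f=lambda i:cv2.resize(cv2.convertScaleAbs(i,alpha=1.5),(400,400*i.shape[0]//i.shape[1]),interpolation=cv2.INTER_CUBIC)
A,B=f(t[80:275,200:360]),f(s[130:270,190:365]);o=np.zeros((max(A.shape[0],B.shape[0]),800,3),np.uint8);o[:A.shape[0],:400]=A;o[:B.shape[0],400:]=B
cv2.imwrite("pics/z3.png",o)
E
```

```text
time: 7.8
tool_pos: [459.1, 16.8, 253.0]
tcp_rot: [3.14, -0.002, 1.664]
contact_force: [4.2, 6.3, 0.3]
grip_width: 0.2
finger_force: 3.5
time: 8.63
tool_pos: [461.8, -17.1, 252.9]
tcp_rot: [3.14, -0.002, 2.012]
contact_force: [2.5, 7.7, 1.4]
grip_width: 0.3
finger_force: 3.7
```

View pics/z3.png

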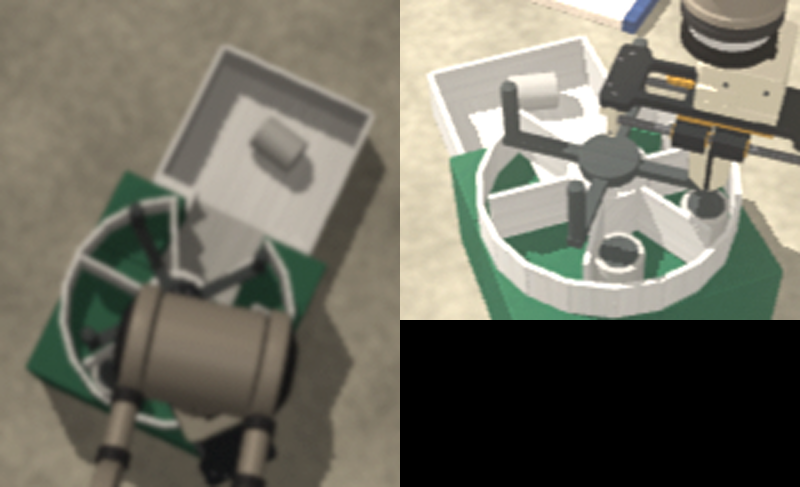

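The first round tin lies in the tray, at (278,143) in the top crop, and the two remaining round tins stand in the drum in the side view. I'll continue to about 98° of drum.

```bash
python3 -m pendant '[[[0.03,-0.11,0],[0,0,0.29],-1],[[0.04,-0.11,0],[0,0,0.29],-1],[[0.04,-0.11,0],[0,0,0.29],-1],[[0.04,-0.11,0],[0,0,0.29],-1],[[0.05,-0.11,0],[0,0,0.29],-1],[[0.05,-0.1,0],[0,0,0.29],-1],[[0.06,-0.1,0],[0,0,0.29],-1],[[0.06,-0.1,0],[0,0,0.29],-1],[[0.06,-0.1,0],[0,0,0.29],-1],[[0.07,-0.1,0],[0,0,0.29],-1]]'
python3 -m pendant '[[[0.07,-0.09,0],[0,0,0.29],-1],[[0.07,-0.09,0],[0,0,0.29],-1],[[0.08,-0.09,0],[0,0,0.29],-1],[[0.08,-0.09,0],[0,0,0.29],-1],[[0.08,-0.08,0],[0,0,0.29],-1],[[0.08,-0.08,0],[0,0,0.29],-1],[[0.09,-0.08,0],[0,0,0.29],-1],[[0.09,-0.08,0],[0,0,0.29],-1],[[0.09,-0.07,0],[0,0,0.29],-1],[[0.09,-0.07,0],[0,0,0.29],-1]]'
python3 -m pendant '[[[0,0,0],[0,0,0],-1],[[0,0,0],[0,0,0],-1],[[0,0,0],[0,0,0],-1],[[0,0,0],[0,0,0],-1],[[0,0,0],[0,0,0],-1],[[0,0,0],[0,0,0],-1],[[0,0,0],[0,0,0],-1],[[0,0,0],[0,0,0],-1],[[0,0,0],[0,0,0],-1],[[0,0,0],[0,0,0],-1]]'
python3 - <<'E'
from h import *
t=bot.capture("top");s=bot.capture("side");
f=lambda i:cv2.resize(cv2.convertScaleAbs(i,alpha=1.5),(400,400*i.shape[0]//i.shape[1]),interpolation=cv2.INTER_CUBIC)
A,B=f(t[80:275,200:360]),f(s[130:270,190:365]);o=np.zeros((max(A.shape[0],B.shape[0]),800,3),np.uint8);o[:A.shape[0],:400]=A;o[:B.shape[0],400:]=B
cv2.imwrite("pics/z4.png",o)
E
```

```text
time: 9.57
tool_pos: [476.0, -48.6, 252.9]
tcp_rot: [3.141, -0.003, 2.36]
contact_force: [-2.1, 6.2, 3.9]
grip_width: 1.1
finger_force: 3.6
time: 10.4
tool_pos: [500.1, -73.4, 252.8]
tcp_rot: [3.141, -0.004, 2.708]
contact_force: [-4.4, 4.9, 4.9]
grip_width: 0.4
finger_force: 3.5
time: 11.23
tool_pos: [500.7, -73.8, 252.7]
tcp_rot: [3.141, -0.002, 2.706]
contact_force: [-2.4, 5.2, 2.5]
grip_width: 0.4
finger_force: 2.3
```

View pics/z4.png

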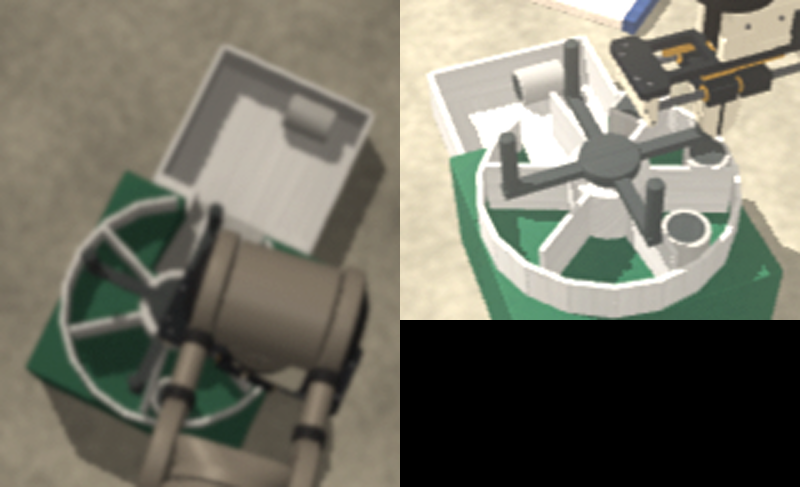

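The round tin has rolled to (310,117) at the tray's far end, and the square tin isn't in the tray yet. From here I go in 5° steps, checking the tray after each.

```bash
cat > chk.py <<'E'
from h import *
import sys
t=bot.capture("top")[80:275,200:360];cv2.imwrite(f"pics/{sys.argv[1]}.png",t);cv2.imwrite(f"pics/{sys.argv[1]}s.png",bot.capture("side"))
r=np.float32
b=f=None
z=cv2.imread("pics/z4.png")[:487,:400];z=cv2.resize(z,(160,195),interpolation=cv2.INTER_AREA)
m=np.zeros((195,160),np.uint8);cv2.fillPoly(m,[np.int32(np.array([(225,65),(360,120),(320,215),(190,165)])/2.5)],255)
d=cv2.absdiff(cv2.convertScaleAbs(t,alpha=1.5),z).max(2);d[m==0]=0
ys,xs=np.where(d>40);print("changed px",len(xs),(xs.mean()*2.5,ys.mean()*2.5) if len(xs) else "")
E
python3 -m pendant '[[[0.05,-0.03,0],[0,0,0.15],-1],[[0.05,-0.03,0],[0,0,0.15],-1],[[0.05,-0.03,0],[0,0,0.15],-1],[[0.05,-0.03,0],[0,0,0.14],-1],[[0.05,-0.03,0],[0,0,0.14],-1],[[0,0,0],[0,0,0],-1],[[0,0,0],[0,0,0],-1],[[0,0,0],[0,0,0],-1],[[0,0,0],[0,0,0],-1],[[0,0,0],[0,0,0],-1]]'; python3 chk.py a1
python3 -m pendant '[[[0.05,-0.02,0],[0,0,0.15],-1],[[0.05,-0.03,0],[0,0,0.15],-1],[[0.05,-0.02,0],[0,0,0.15],-1],[[0.05,-0.03,0],[0,0,0.14],-1],[[0.05,-0.03,0],[0,0,0.14],-1],[[0,0,0],[0,0,0],-1],[[0,0,0],[0,0,0],-1],[[0,0,0],[0,0,0],-1],[[0,0,0],[0,0,0],-1],[[0,0,0],[0,0,0],-1]]'; python3 chk.py a2
```

```text
time: 12.17
tool_pos: [508.0, -78.6, 252.7]
tcp_rot: [3.141, -0.002, 2.794]
contact_force: [-4.6, 3.7, 2.2]
grip_width: 0.2
finger_force: 2.5
changed px 0 
time: 13.1
tool_pos: [515.6, -82.7, 252.7]
tcp_rot: [3.141, -0.002, 2.881]
contact_force: [-4.3, 4.1, 3.6]
grip_width: 0.3
finger_force: 2.5
changed px 191 (np.float64(250.36649214659687), np.float64(176.33507853403142))
```

```bash
python3 -m pendant '[[[-0.2,0.1,0],[0,0,0],-1],[[-0.2,0.1,0],[0,0,0],-1],[[-0.2,0.1,0],[0,0,0],-1],[[0,0,0.5],[0,0,0],-1],[[0,0,0.5],[0,0,0],-1],[[0,0,0.5],[0,0,0],-1],[[0,0,0.5],[0,0,0],-1],[[0,0,0.5],[0,0,0],-1],[[0,0,0.5],[0,0,0],-1],[[0,0,0.3],[0,0,0],-1]]'
python3 -m pendant '[[[-0.4,-0.6,0],[0,0,0],-1],[[-0.4,-0.6,0],[0,0,0],-1],[[-0.4,-0.6,0],[0,0,0],-1],[[-0.4,-0.6,0],[0,0,0],-1],[[-0.4,-0.6,0],[0,0,0],-1],[[-0.3,-0.6,0],[0,0,0],-1],[[-0.3,-0.6,0],[0,0,0],-1],[[0,-0.6,0],[0,0,0],-1],[[0,0,0],[0,0,0],-1],[[0,0,0],[0,0,0],-1]]'
python3 chk.py a3; python3 - <<'E'
from h import *
f=lambda i:cv2.resize(cv2.convertScaleAbs(i,alpha=1.5),(400,400*i.shape[0]//i.shape[1]),interpolation=cv2.INTER_CUBIC)
t=cv2.imread("pics/a3.png");s=cv2.imread("pics/a3s.png")
A,B=f(t),f(s[130:270,190:365]);o=np.zeros((max(A.shape[0],B.shape[0]),800,3),np.uint8);o[:A.shape[0],:400]=A;o[:B.shape[0],400:]=B
cv2.imwrite("pics/z5.png",o)
E
```

```text
time: 14.03
tool_pos: [498.3, -74.1, 353.4]
tcp_rot: [-3.141, 0.002, 2.882]
contact_force: [-0.4, 0.4, -0.0]
grip_width: 0.5
finger_force: 0.0
time: 14.87
tool_pos: [420.0, -218.3, 351.4]
tcp_rot: [3.141, -0.001, 2.88]
contact_force: [-0.1, 1.0, -0.2]
grip_width: 0.2
finger_force: 0.0
changed px 161 (np.float64(251.19565217391306), np.float64(178.36956521739128))
```

View pics/z5.png

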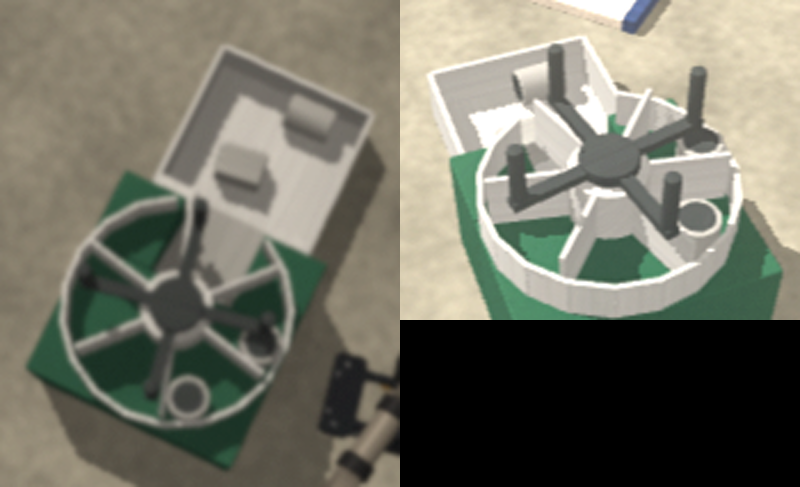

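```bash
python3 - <<'E'
from h import *
c,s=np.cos(np.radians(25.5)),np.sin(np.radians(25.5))
for n,p,z in[("sq",(241,164),54),("round",(310,115),56),("t3",(262,343),200),("t4",(187,397),200)]:
    q=plane("top",(200+p[0]/2.5,80+p[1]/2.5),z)-[558,8];print(n,q@[c,-s],q@[s,c])
E
```

```text
sq 219.6904401288685 16.46030842301554
round 314.87238135250465 -34.66026554495179
t3 5.734901306829949 -101.54290384060363
t4 -82.14641054514921 -53.502060795397966
```

The square tin lies flat in the tray at dispenser (220, 16) mm. The round tins behind it still stand in the drum and the arm is clear, so I'm handing in.

```bash
python3 -c "
from plant import bot
print(bot.close_job())"
```

```text
the job is handed in; nothing more can be done
None
```

The job is handed in: the square tin and the one round tin in front of it lie in the tray, the other two round tins still stand in the drum, and the arm touched only the hand wheel's post; no verdict came back on hand-in.

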